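# Pack the match kit box

## Robot

A 6-joint arm with a two-finger parallel gripper is mounted at the origin on the work surface. World frame = base frame: x ahead of the robot, y to its left, z up, the work surface at z = 0. Lengths are in m, angles in rad, forces in N, time in s.
With the tool pointing down it reaches from about 0.3 to 0.875 m from the base axis. Payload 6.4 kg.
Tool frame: the origin (TCP) lies on the centre line of the jaws, within the pads' length; the fingertips stand 22 mm ahead of it and the grasp point (between the pads) lies 3 mm ahead of it (r.tips_ahead is the distance from the TCP to the fingertips, in m); z points along the fingers, x is the direction in which the jaws open and shut, and the axes are right-handed (so a half turn about z gives the same grasp; the last joint's range is limited). The gripper opens to 88 mm and grips with 3 to 60 N. Pads are 18 mm wide; open, the fingers measure 123 mm over their backs; the gripper's body (75 mm by 187 mm) begins 45 mm behind the grasp point.
Start: joints at [1.1, 0.181, 1.607, -0, 1.354, -0.206], TCP at [0.15, 0.555, 0.261] pointing down, gripper open.
Joint ranges: [-2.99, 2.99], [-0.89, 2.07], [0.3, 2.58], [-1.14, 4.28], [0, 2.63], [-3.12, 3.12]. Speed limits (rad/s): [2.57, 2.57, 3.01, 3.14, 3.14, 3.14].

## Interface

Orientations are given as [roll, pitch, yaw] about the fixed x, y, z axes, in that order (R = Rz(yaw) Ry(pitch) Rx(roll)).
In Python, from cell import r, state, vision gives the robot as it stands. Calls block until the motion is done:
- r.movep(position, orientation): joint-space move of the TCP to a pose.
- r.move_l(position, rotation=None, max_speed=0.15, guard=None): straight line of the TCP; rotation=None keeps the orientation; max_speed is the mean speed in m/s. With guard (N) it stops when the force on the tool has changed by that much, and returns True; else False.
- r.goto_joints(angles): joint-space move.
- r.set_gripper(opening, squeeze=None): finger opening in m; squeeze is the grip in N (None keeps the last); returns when the fingers have stopped.
- r.hold(seconds).
- r.inverse_kinematics(position, orientation): joint angles nearest the present ones, or None.
- state(): the state.
- vision.capture(name): name is "scene" or "side" or "wrist"; returns a dict with "frame" (420x560x3 uint8, blue, green, red), "vfov" (degrees; the focal length in pixels is half the picture's height over the tangent of half this angle, whatever the lens; pixels are square), "cx", "cy" (the principal point, pixels), "extrinsics" (4x4, takes a point from camera to world coordinates). Camera axes: x right, y down, z forward; pixel columns grow to the right and rows downward; lengths in m; the calibration is good to about 2 mm. A picture is of the moment at which its call begins. There is no depth.
A pose or a line that the arm cannot do raises r.IKError and nothing moves.
- r.hand_in(): hands the job in, once; it reports no verdict.
The state is a dict: "t": time; "joints": joint angles; "dq": joint speeds; "joint_torque": joint torques, N m; "eef_pos": TCP position; "orientation": TCP orientation; "wrist_force": force on the tool from outside, world axes, zero at the start; "moment": the same for the moment, N m; "opening": finger opening in m.
Only numpy, scipy, OpenCV 4.12 (cv2) and the standard library are available. Lean on these libraries where they do the work, as an engineer would, in place of code of your own. Each camera call takes 0.05 s, during which the arm holds its last target. There are 200 camera calls.

## Task

Pack the match kit into the grey box on the slatted shelf: lay the two long bails in its two notched lanes, one in each, set the big ball on the round seat, and lay the whistle flat on the clear floor beside that seat. The short bail and the small ball belong to the practice set, so leave them where they are, and do not disturb the jar or the bottle.

Things in the scene. Friction and masses are not known exactly. Their poses are not given: they have to be found in the camera images.
- box: Open grey plastic box, fixed, 247 (its x) x 180 (y) x 20 mm high, on the shelf (shelf top 12 mm above the work surface), left or right of the loose things. Origin: centre of underside, z up. Floor at z 4 mm; walls, ribs and seat all end at z 20 mm. Outer walls 5 mm; a cross wall at x 13.5 to 18.5 mm parts the bail part (-x) from the ball part (+x). Black catch with steel button outside the -x end.
- bail_a: Long maple bail: round bar 110 mm long, barrel 54 mm long, 20 mm across, a spigot 28 mm long, 12 mm across at each end; 22 g. Lies on the shelf roughly along world x. Origin: on its axis at mid-length, 10 mm above the shelf; its x runs along the bar; it may roll.
- bail_b: Long maple bail like bail_a; either lane suits either. The lanes run along the box's x at box y +40 and -40 mm, middle at box x -52.5 mm. Two 6 mm cross ribs at box x -92.5 and -12.5 mm have at each lane a 30 mm wide notch down to the floor: the barrel lies on the floor between the ribs, the spigots in the notches.
- ball: Big off-white stitched ball, 64 mm across, 120 g, on a fixed black rubber ring 44 mm across, 8 mm high. Origin: ball centre, about 36 mm above the shelf. Its seat in the box is a raised ring, 52 mm outside, 40 mm inside, centred at box x +68.5, y +46 mm; seated, the ball's centre is about 45 mm above the box's origin.
- whistle: Steel whistle flat on its side, 18 mm high, 30 g: round drum 24 mm across, straight mouthpiece 10 mm wide reaching 33 mm along +x, flush with the drum's +y side; wire ring at -x. Origin: drum axis at the underside, z up. 24 mm wide along its y. Its place: the clear floor of the box's ball part, box x 18.5 to 118.5, y -85 to +20 mm (edge of the seat); middle about x +68.5, y -38 mm.
- short_bail: Look-alike, to be left: maple bail of the same shape but only 74 mm long (barrel 36 x 20 mm, spigots 19 x 12 mm). Origin: on its axis at mid-length; x along it.
- small_ball: Look-alike, to be left: off-white stitched ball only 46 mm across, on a fixed black rubber ring like the big ball's. Origin: ball centre, about 25 mm above the shelf.
- jar: Bystander: glass jar with a white lid, 72 mm across, 85 mm high, on the shelf beyond the loose things. Origin: centre of its underside.
- bottle: Bystander: blue soap bottle, 56 mm across, 140 mm high, beyond the loose things. Origin: centre of its underside. (Also a fixed white soap dish with a yellow bar, about 30 mm high, on the side opposite the box.)
There are look-alikes about, which are no part of the job. Leave any blue look-alike of the bail_a alone.

How it is judged:
At the end, for the whole second after the job is handed in: A long bail lies in each lane, spigots down in the notches (15 mm along, 13 mm across, 0.3 rad); big ball on the seat (8 mm); whistle flat on the floor beside the seat; short bail and small ball within 20 mm, jar and bottle within 30 mm of their start; all at rest ((((x of bail_a in the frame of box between -0.0675 and -0.0375 m and y of bail_a in the frame of box between 0.027 and 0.053 m and z of bail_a in the frame of box between 0.008 and 0.019 m and angle between the x axis of bail_a and the x axis of box, either way round below 0.3 rad) and (x of bail_b in the frame of box between -0.0675 and -0.0375 m and y of bail_b in the frame of box between -0.053 and -0.027 m and z of bail_b in the frame of box between 0.008 and 0.019 m and angle between the x axis of bail_b and the x axis of box, either way round below 0.3 rad)) or ((x of bail_a in the frame of box between -0.0675 and -0.0375 m and y of bail_a in the frame of box between -0.053 and -0.027 m and z of bail_a in the frame of box between 0.008 and 0.019 m and angle between the x axis of bail_a and the x axis of box, either way round below 0.3 rad) and (x of bail_b in the frame of box between -0.0675 and -0.0375 m and y of bail_b in the frame of box between 0.027 and 0.053 m and z of bail_b in the frame of box between 0.008 and 0.019 m and angle between the x axis of bail_b and the x axis of box, either way round below 0.3 rad))) and x of ball in the frame of box between 0.0605 and 0.0765 m and y of ball in the frame of box between 0.038 and 0.054 m and z of ball in the frame of box between 0.036 and 0.052 m and x of whistle in the frame of box between 0.0185 and 0.1185 m and y of whistle in the frame of box between -0.085 and 0.012 m and z of whistle in the frame of box between -0.001 and 0.01 m and angle between whistle's own z axis and vertical below 0.2 rad and distance of each of short_bail, small_ball from where it was at the start of the episode below 0.02 m and distance of each of jar, bottle from where it was at the start of the episode below 0.03 m and linear speed of each of bail_a, bail_b, ball, whistle below 0.03 m/s); the robot touches nothing.
It fails at once if the short bail is moved by more than 20 mm (distance of short_bail from where it was at the start of the episode above 0.02 m).
It fails at once if the small ball is moved by more than 20 mm (distance of small_ball from where it was at the start of the episode above 0.02 m).
It fails at once if the jar is moved by more than 30 mm (distance of jar from where it was at the start of the episode above 0.03 m).
It fails at once if the bottle is moved by more than 30 mm (distance of bottle from where it was at the start of the episode above 0.03 m).
It also fails if it takes over 106 s, if anything falls off the work surface, if the arm or the gripper's body presses on something with over 40 N, if the wrist force passes 120 N, or if a joint passes its speed limit or range.

## Working session

There is one attempt and no reset: what is moved stays moved. The work goes in short steps, each a Python script; the robot and the scene stay as the last script left them, time stands still between calls to the robot, and variables do not carry over. Pictures are saved under pics/ and viewed, about 12 in all and at most 16, crops included, and the job is handed in when it is done.

```bash
ls; mkdir -p pics
python3 - <<'E'
from cell import r,state,vision
import cv2
s=state();print(s['t'],s['eef_pos'],s['orientation'],s['opening'])
for n in("scene","side","wrist"):
    c=vision.capture(n);cv2.imwrite(f"pics/{n}0.png",c['frame']);print(n,c['vfov'],c['cx'],c['cy'],c['extrinsics'].tolist() if hasattr(c['extrinsics'],'tolist') else c['extrinsics'])
a=[cv2.imread(f"pics/{n}0.png") for n in("scene","side")]
E
```

```text
pics
0.0 [0.15024388 0.55451994 0.25984635] [-3.14129277e+00  1.66743166e-03  1.30601859e+00] 0.08770122908404959
scene 50.95933042354219 277.39080329645833 206.1381306429557 [[0.17491319217214713, 0.8283619506726863, -0.5321859204092978, 1.0967305984611218], [0.9845637625390178, -0.14370359899258817, 0.09991733148753311, -0.2591209846248398], [0.006290683521023168, -0.5414478315722756, -0.8407108141248801, 1.0435235141914305], [0.0, 0.0, 0.0, 1.0]]
side 47.36706334802947 278.9110767235726 209.6621738220475 [[-0.9741240088384281, -0.11476151833285982, 0.1947105783322689, 0.2841641438744766], [-0.22547991546093893, 0.5526551411438385, -0.802328550340203, 0.8295777377706478], [-0.015531359511574411, -0.8254708286046337, -0.5642310590480656, 0.7224499558964449], [0.0, 0.0, 0.0, 1.0]]
wrist 70.04571623168137 281.0416348194072 209.74582074975473 [[0.26270731959282395, 0.9236167328421857, 0.2791361586148918, 0.0789635335012969], [0.9648746638361216, -0.2510771800229699, -0.07731191860794796, 0.5741231281757114], [-0.0013218621269624172, 0.28964181411812306, -0.9571341975892813, 0.3832927187791706], [0.0, 0.0, 0.0, 1.0]]
```

View pics/scene0.png

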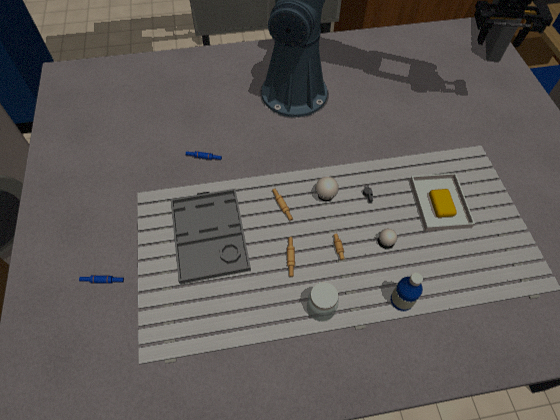

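View pics/side0.png

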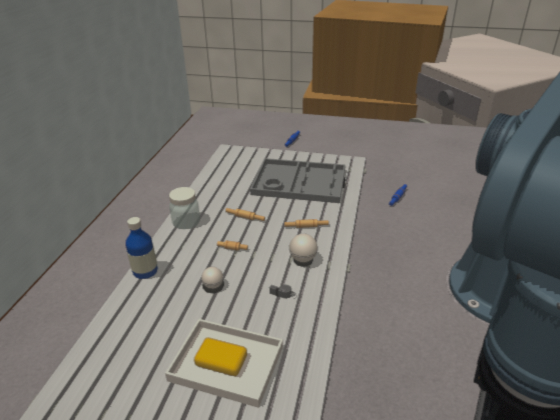

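View pics/wrist0.png

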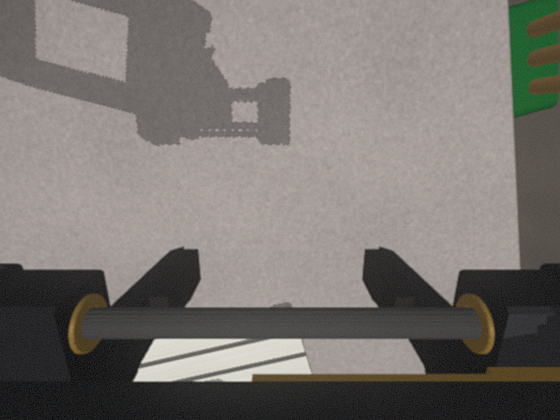

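The candidates in the scene image:
- **Long bails:** (283,204) and (291,256). Look-alikes are the short bail (339,247) and the blue bails (204,155) and (101,280).
- **Big ball:** (327,188). The look-alike is the small ball (388,238).
- **Whistle:** (369,194).
- **Box:** (210,237), with the seat at (230,254).

Next I'll measure in both views.

```bash
cat > h.py <<'E'
import numpy as np, cv2
from cell import r,state,vision
def cap(n,save=None):
    c=vision.capture(n); c['E']=np.array(c['extrinsics']); c['f']=c['frame'].shape[0]/2/np.tan(np.radians(c['vfov'])/2)
    c['img']=np.ascontiguousarray(c['frame'])
    if save: cv2.imwrite(save,c['img'])
    return c
def ray(c,p):
    d=c['E'][:3,:3]@np.array([(p[0]-c['cx'])/c['f'],(p[1]-c['cy'])/c['f'],1.]); return c['E'][:3,3],d/np.linalg.norm(d)
def plane(c,p,z):
    o,d=ray(c,p); return o+d*(z-o[2])/d[2]
def proj(c,P):
    q=c['E'][:3,:3].T@(np.asarray(P)-c['E'][:3,3]); return c['f']*q[0]/q[2]+c['cx'],c['f']*q[1]/q[2]+c['cy']
def tri(c1,p1,c2,p2):
    a,u=ray(c1,p1);b,v=ray(c2,p2)
    s=np.linalg.lstsq(np.stack([u,-v],1),b-a,rcond=None)[0]
    P,Q=a+u*s[0],b+v*s[1]; return (P+Q)/2,np.linalg.norm(P-Q)
def blobs(mask,amin=30):
    cs,_=cv2.findContours(mask,cv2.RETR_EXTERNAL,cv2.CHAIN_APPROX_NONE)
    return [k for k in cs if cv2.contourArea(k)>=amin]
def wood(img):
    return cv2.inRange(cv2.cvtColor(img,cv2.COLOR_BGR2HSV),(8,90,60),(19,235,255))
def axis(c,k,z):
    """centre, yaw, length, width of a contour's points cast on plane z"""
    P=np.array([plane(c,p,z)[:2] for p in k.reshape(-1,2)]).astype(np.float32)
    (x,y),(w,h),_=rect=cv2.minAreaRect(P); B=cv2.boxPoints(rect)
    e=[B[1]-B[0],B[2]-B[1]]; e=max(e,key=np.linalg.norm); yaw=np.arctan2(e[1],e[0])
    return np.array([x,y]),(yaw+np.pi/2)%np.pi-np.pi/2,max(w,h),min(w,h)
def tool(yaw): return [np.pi,0,yaw]
E
python3 - <<'E'
from h import *
np.set_printoptions(precision=4,suppress=True)
for n in("scene","side"):
    c=cap(n); img=c['img']; hsv=cv2.cvtColor(img,cv2.COLOR_BGR2HSV)
    print(n,'wood')
    for k in blobs(wood(img)):
        a=axis(c,k,.022)
        if a[2]<.2: print(k.reshape(-1,2).mean(0),*a)
    print('pale')
    m=cv2.inRange(hsv,(0,0,95),(180,255,255))
    for p in ([(327,188),(388,238),(369,194),(230,254),(210,237)] if n=='scene' else [(303,247),(212,277),(282,291),(273,184),(300,180)]): print(p,hsv[p[1],p[0]],plane(c,p,.03))
    if n=='scene':
        g=cv2.inRange(hsv,(0,0,0),(180,255,125)); g[:, :150]=0;g[:185]=0;g[290:]=0;g[:,262:]=0
        k=max(blobs(g),key=cv2.contourArea); print('box',axis(c,k,.032),cv2.minAreaRect(k))
        cv2.imwrite('pics/c1.png',np.hstack([cv2.resize(img[170:300,160:300],None,fx=3,fy=3,interpolation=2),cv2.resize(img[170:300,270:410],None,fx=2.7,fy=3,interpolation=2)]))
E
```

```text
scene wood
[290.4634 256.4878] [ 0.6059 -0.1311] -0.18762922 0.11112825572490692 0.01816924475133419
[338.4821 246.3929] [ 0.5997 -0.0024] -0.02481103 0.07464073598384857 0.019287100061774254
[281.9848 204.    ] [ 0.4441 -0.1238] 0.27107286 0.11043945699930191 0.019495416432619095
[543.7761  63.7761] [0.0285 0.8854] -1.2610562 0.11631336063146591 0.039183810353279114
[532.4545  34.7576] [-0.1333  0.9209] 1.5672232 0.06622429937124252 0.030482018366456032
[390.76   10.824] [-0.357   0.4519] -0.6182974 0.16725265979766846 0.04814864322543144
pale
(327, 188) [ 36  25 150] [0.4193 0.0094 0.03  ]
(388, 238) [ 30  24 147] [0.6024 0.1294 0.03  ]
(369, 194) [75  7 70] [0.4592 0.1202 0.03  ]
(230, 254) [38 11 93] [ 0.5777 -0.2834  0.03  ]
(210, 237) [ 9 21 84] [ 0.5195 -0.3291  0.03  ]
box (array([ 0.511, -0.329]), np.float32(1.5500098), 0.3084186315536499, 0.2786485254764557) ((205.6021728515625, 237.953369140625), (93.92671203613281, 121.44776153564453), 83.8844985961914)
side wood
[232.1111 244.8571] [ 0.6013 -0.0015] 0.01711309 0.07264506071805954 0.027120158076286316
[305.9778 222.9667] [ 0.4474 -0.1228] 0.30086696 0.10804674029350281 0.029471339657902718
[244.5128 213.7821] [ 0.6082 -0.131 ] -0.18961823 0.10889292508363724 0.029843231663107872
pale
(303, 247) [ 19  40 184] [ 0.4346 -0.0182  0.03  ]
(212, 277) [ 18  39 181] [0.6055 0.1219 0.03  ]
(282, 291) [23 11 90] [0.4502 0.1319 0.03  ]
(273, 184) [ 30  12 108] [ 0.5678 -0.275   0.03  ]
(300, 180) [ 30   9 112] [ 0.4983 -0.3113  0.03  ]
```

View pics/c1.png

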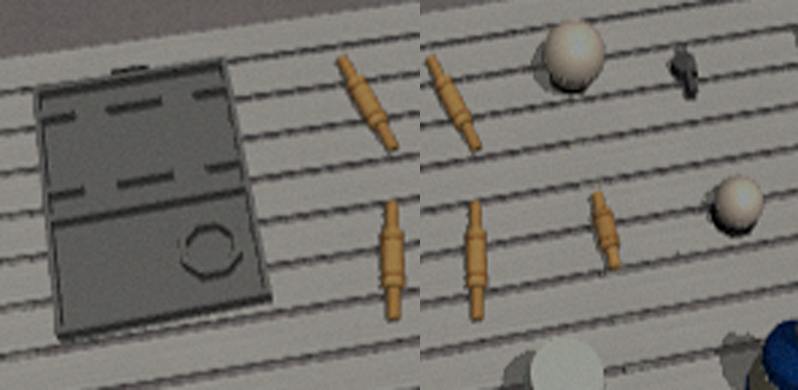

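Both long bails check out at 110 mm, the short one measures about 74 mm, and the ball sizes are clearly distinct. The box's seat side is +y and its -x end (catch) faces the robot. Next I'll take two wrist overviews to refine these positions.

Run:
```python
from h import *
np.set_printoptions(precision=4,suppress=True)
H=np.pi/2
for n,p in(('w_loose',[.53,0.0,.30]),('w_box',[.55,-.33,.30])):
    r.movep(p,tool(H)); c=cap('wrist',f'pics/{n}.png'); np.savez(f'{n}.npz',E=c['E'],f=c['f'],cx=c['cx'],cy=c['cy'])
    print(state()['t'],state()['eef_pos'])
    for k in blobs(wood(c['img']),200): print(k.reshape(-1,2).mean(0),*axis(c,k,.022))
```

```text
2.6917 [0.53   0.0008 0.3   ]
[333.1138 377.4843] [0.874  0.0884] 1.5704283 0.27036017179489136 0.012738112360239029
[489.4511 375.7339] [0.8653 0.3471] -1.5616614 0.24646124243736267 0.028482697904109955
[479.7945 324.613 ] [0.7665 0.311 ] 0.3307495 0.12236196547746658 0.04866388440132141
[ 82.0661 314.9515] [ 0.749 -0.308] -0.6944099 0.09095847606658936 0.0347793884575367
[279.3396 226.3491] [ 0.6034 -0.0017] -0.007861614 0.07421330362558365 0.018381446599960327
[190.0328 222.1475] [ 0.5965 -0.1284] -0.17150581 0.08416230976581573 0.01843911223113537
[183.2394 110.5319] [ 0.4477 -0.1233] 0.26889682 0.10961973667144775 0.018301112577319145
3.9917 [ 0.5505 -0.3284  0.3002]
[380.266  377.3926] [ 0.8937 -0.1823] 1.5704037 0.3773268163204193 0.014859342947602272
[518.5211 373.9962] [0.8865 0.074 ] 1.5704259 0.13545197248458862 0.029474744573235512
[ 82.0769 343.2179] [ 0.8269 -0.651 ] 1.2499276 0.04848632588982582 0.04002758115530014
[479.2905 325.0068] [ 0.7873 -0.0185] 0.36302698 0.12322387844324112 0.048916347324848175
[ 84.0949 311.2532] [ 0.7639 -0.6373] -0.84961 0.085836261510849 0.03232778608798981
[514.319  212.2672] [ 0.6037 -0.0013] -0.030959964 0.0736713856458664 0.02367134392261505
[422.057  216.0696] [ 0.6101 -0.13  ] -0.17090237 0.10961776971817017 0.021158404648303986
[444.8543  93.2261] [ 0.4486 -0.123 ] 0.28518403 0.1100243553519249 0.021331779658794403
```

View pics/w_loose.png

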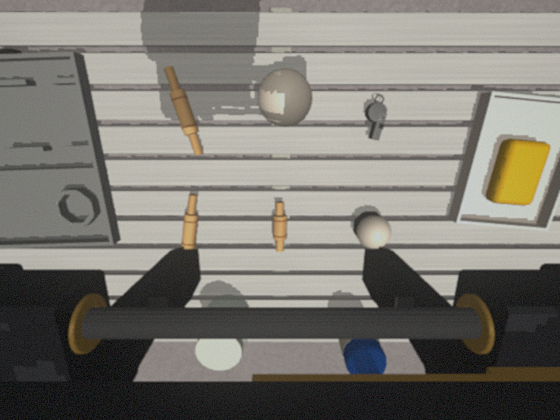

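View pics/w_box.png

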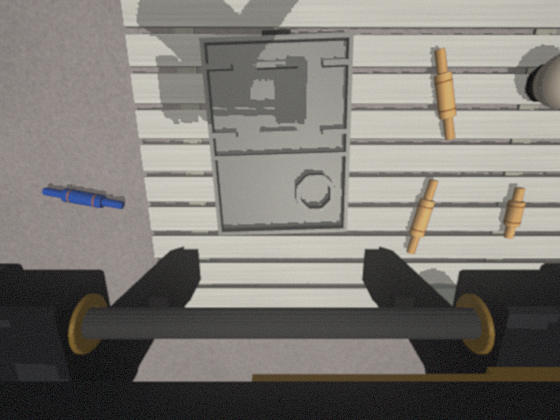

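Run:
```python
from h import *
np.set_printoptions(precision=4,suppress=True)
def L(n): 
    d=np.load(n+'.npz'); c={k:d[k] for k in d}; c['img']=cv2.imread(f'pics/{n}.png'); return c
a,b=L('w_loose'),L('w_box'); s,d=cap('scene'),cap('side')
# box
B=np.array([[-.1235,-.09],[-.1235,.09],[.1235,.09],[.1235,-.09],[.0685,.046]])
for nm,c,px in(('wrist',b,[(202,38),(352,33.5),(347.5,233.5),(219,235),(315,190)]),('scene',s,[(172,199),(234.7,190),(250.3,269.3),(180,282.7),(230.3,253.7)])):
    W=np.array([plane(c,p,.032)[:2] for p in px]); 
    m0,m1=B.mean(0),W.mean(0); U,S,V=np.linalg.svd((B-m0).T@(W-m1)); R=(U@V).T; t=m1-R@m0
    print(nm,'box',t,np.arctan2(R[1,0],R[0,0]),'resid mm',((B@R.T+t-W)*1e3).round(1).tolist())
for nm,w,ps,pd,rr,zc in(('ball',(285,97),(327,188),(303,247),27,.048),('small',(373.5,231.5),(388,238),(212,277),17,.037)):
    print(nm,plane(a,w,zc),plane(s,ps,zc),tri(a,w,s,ps),tri(s,ps,d,pd))
print('jar',plane(s,(324,294),.097),plane(a,(218,350),.097),'bottle',plane(s,(416,279),.152))
# whistle
im=a['img'][80:150,345:410]; g=cv2.cvtColor(im,cv2.COLOR_BGR2HSV)
cv2.imwrite('pics/wh.png',cv2.resize(np.hstack([im]),None,fx=8,fy=8,interpolation=cv2.INTER_CUBIC))
m=cv2.inRange(g,(0,0,0),(180,255,105))
for k in blobs(m,60):
    k=k+np.array([345,80]); print(k.reshape(-1,2).mean(0),cv2.boundingRect(k),axis(a,k,.025))
```

```text
wrist box [ 0.506 -0.33 ] 0.0298466951064302 resid mm [[-1.1, -3.0], [-1.8, 2.9], [-3.0, -0.6], [0.2, -0.7], [5.7, 1.3]]
scene box [ 0.5086 -0.33  ] 0.02632214991353733 resid mm [[3.7, -2.4], [-0.5, 3.8], [-0.0, 1.7], [-1.1, -3.4], [-2.1, 0.3]]
ball [0.4313 0.0052 0.048 ] [0.4313 0.0047 0.048 ] (array([0.4312, 0.005 , 0.0476]), np.float64(0.0004877196459847638)) (array([0.431 , 0.0045, 0.0482]), np.float64(0.0008475966918510042))
small [0.6043 0.1279 0.037 ] [0.6058 0.1267 0.037 ] (array([0.6049, 0.1279, 0.0353]), np.float64(0.0010529142832940298)) (array([0.6039, 0.1272, 0.0346]), np.float64(0.001574708140666496))
jar [ 0.7487 -0.084   0.097 ] [ 0.7491 -0.0831  0.097 ] bottle [0.77   0.1115 0.152 ]
[366.2246 119.413 ] (345, 100, 37, 38) (array([0.4518, 0.1089]), np.float32(-0.4372083), 0.04348357766866684, 0.03940441831946373)
```

View pics/wh.png

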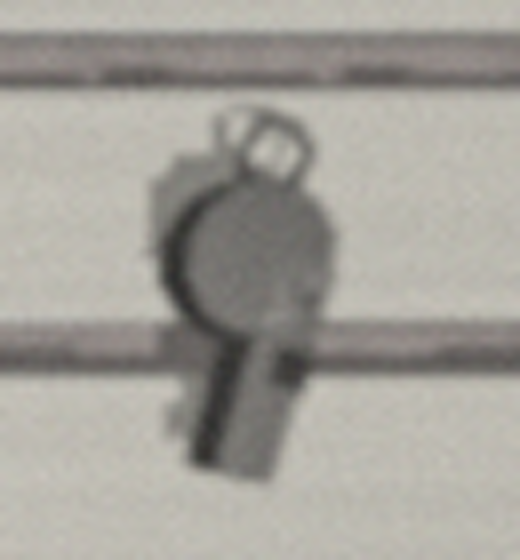

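```bash
cat >> h.py <<'E'
H=np.pi/2
BOX=np.array([.507,-.330]); BY=.028
def bw(x,y):
    c,s=np.cos(BY),np.sin(BY); return BOX+np.array([c*x-s*y,s*x+c*y])
def pick(xy,yaw,z,open_,sq,up=.14):
    r.movep([*xy,up],tool(yaw)); r.set_gripper(open_)
    hit=r.move_l([*xy,z],max_speed=.15,guard=15)
    r.set_gripper(0,sq); s=state(); print('pick hit',hit,s['eef_pos'],'open',s['opening'],'t',s['t'])
    r.move_l([*xy,up],max_speed=.25); print('lifted open',state()['opening'],state()['wrist_force'])
def place(xy,yaw,z,open_,up=.14):
    r.movep([*xy,up],tool(yaw)); hit=r.move_l([*xy,z],max_speed=.12,guard=8)
    print('place hit',hit,state()['eef_pos'],state()['opening']); r.set_gripper(open_); r.hold(.2)
    r.move_l([*xy,up],max_speed=.25); print('t',state()['t'])
E
python3 - <<'E'
from h import *
pick([.4475,-.123],.28+H,.037,.05,15)
im=cv2.imread('pics/w_box.png')[20:250,190:370]; cv2.imwrite('pics/boxc.png',cv2.resize(im,None,fx=2.6,fy=2.6,interpolation=2))
c=cap('scene'); cv2.imwrite('pics/lift1.png',c['img'])
E
```

```text
pick hit False [ 0.44774342 -0.12309794  0.03729713] open 0.019787174139836536 t 7.2833
lifted open 0.019465960744851813 [-0.8042851   0.15116831 -0.50957998]
```

View pics/boxc.png

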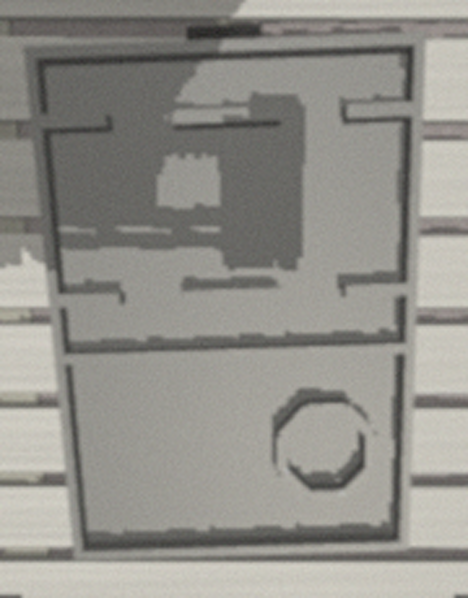

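```bash
python3 - <<'E'
from h import *
d=np.load('w_box.npz'); c={k:d[k] for k in d}
B=np.array([[-.1235,-.09],[-.1235,.09],[.1235,.09],[.1235,-.09],[.0685,.046],[.016,.09],[.016,-.09]])
px=np.array([(26,48),(422,38),(408,545),(75,557),(325,440),(411,347),(60,353)])/2.6+[190,20]
W=np.array([plane(c,p,.032)[:2] for p in px]); m0,m1=B.mean(0),W.mean(0); U,S,V=np.linalg.svd((B-m0).T@(W-m1)); R=(U@V).T; t=m1-R@m0
print(t,np.arctan2(R[1,0],R[0,0]),((B@R.T+t-W)*1e3).round(1).tolist())
E
sed -i 's/^BOX=.*/BOX=np.array([.506,-.330]); BY=.028/' h.py
python3 - <<'E'
from h import *
place(bw(-.0525,-.04),BY+H,.0425,.036)
pick([.609,-.1305],-.18+H,.037,.05,15)
place(bw(-.0525,.04),BY+H,.0425,.036)
pick_xy=None
c=cap('scene','pics/s2.png'); im=c['img'][170:300,160:300]; cv2.imwrite('pics/s2c.png',cv2.resize(im,None,fx=4,fy=4,interpolation=2))
E
```

```text
[ 0.50473696 -0.33048534] 0.032411162081205015 [[-2.7, -1.4], [-4.5, 1.6], [1.3, 0.4], [0.2, -0.7], [5.3, 1.0], [-1.3, 2.2], [1.6, -3.2]]
place hit True [ 0.45383165 -0.36961361  0.04108596] 0.019085308707144855
t 10.875
pick hit True [ 0.60716243 -0.13002516  0.03444665] open 0.019580116438642253 t 13.6667
lifted open 0.019901518258850823 [-0.80699784 -0.50224608 -0.58490173]
place hit False [ 0.45296363 -0.2918231   0.04316057] 0.01929464649614797
t 17.2917
```

View pics/s2c.png

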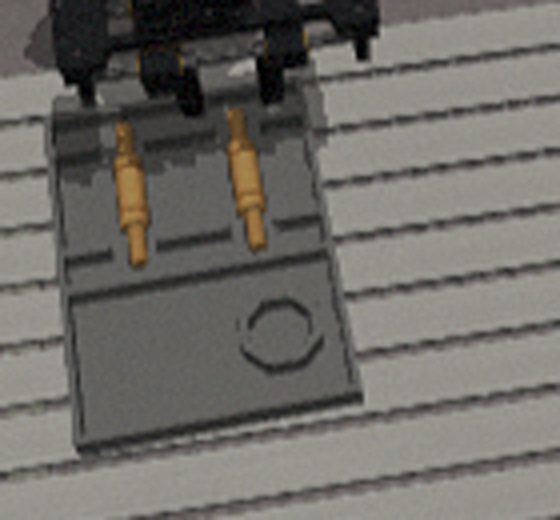

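Both bails sit in their lanes. Next is the whistle, and I'll compute the seat from the two views at the same time.

Run:
```python
from h import *
L=lambda n:(lambda d:{k:d[k] for k in d})(np.load(n+'.npz'))
a,b=L('w_loose'),L('w_box'); s=cap('scene')
print('seat',plane(s,(230.5,253.75),.032),plane(b,(315,189.2),.032),tri(s,(230.5,253.75),b,(315,189.2)),'nominal',bw(.0685,.046))
for k in blobs(wood(s['img'])):
    q=axis(s,k,.026)
    if q[2]<.13:
        d=q[0]-BOX; print('wood',q, 'box frame',np.cos(BY)*d[0]+np.sin(BY)*d[1],-np.sin(BY)*d[0]+np.cos(BY)*d[1])
w=plane(a,(377.25,112.25),.03)[:2]; print('whistle',w)
ok=np.linalg.norm(w-[.447,.126])<.02; print(ok)
if ok:
    pick(w,-.25+H,.036,.05,12)
    c=cap('wrist','pics/wh2.png')
```

```text
seat [ 0.57819996 -0.28202119  0.032     ] [ 0.56634712 -0.28333996  0.032     ] (array([ 0.57003686, -0.28194305,  0.01626708]), np.float64(0.0008875872557496718)) nominal [ 0.57318532 -0.28210028]
wood (array([ 0.60162276, -0.0033684 ]), np.float32(-0.02481103), 0.07434847205877304, 0.019211580976843834) box frame 0.10472976851060484 0.3238264840832404
wood (array([ 0.44947121, -0.37088364]), np.float32(0.036759496), 0.11623237282037735, 0.0194232314825058) box frame -0.05765122913510144 -0.03928501885104643
wood (array([ 0.45130643, -0.29338506]), np.float32(0.036424994), 0.11459048837423325, 0.019389325752854347) box frame -0.05364704463523042 0.03813180903197769
wood (array([0.03114715, 0.87987953]), np.float32(-1.2957501), 0.11559915542602539, 0.039599284529685974) box frame -0.440794517072755 1.222699434930749
whistle [0.4479493  0.12066994]
True
pick hit True [0.44648292 0.12075775 0.03442726] open 0.023934529023635718 t 20.55
lifted open 0.023832734026832378 [-0.23501518  0.0131136  -0.49260055]
```

View pics/wh2.png

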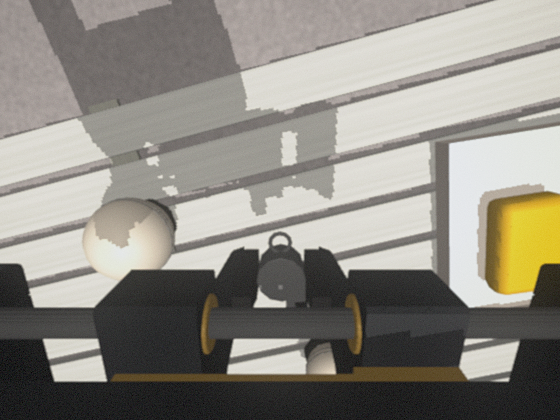

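The whistle is held across its 24 mm width. I'll set it in the box and then look at the seat from closer up.

Run:
```python
from h import *
place(bw(.060,-.040),BY+H,.0395,.045)
r.movep([*(bw(.0685,.046)+[.06,0]),.22],tool(BY+H)); r.set_gripper(.087)
c=cap('wrist','pics/seat.png'); print(state()['t']); np.savez('seat.npz',E=c['E'],f=c['f'],cx=c['cx'],cy=c['cy'])
print([proj(c,[*bw(.0685,.046),z]) for z in(.016,.032)])
```

```text
place hit True [ 0.56585482 -0.36691937  0.03850702] 0.023744556011107476
t 25.075
26.4833
[(np.float64(282.82744000445103), np.float64(132.71400486508725)), (np.float64(282.9170108313388), np.float64(133.41374990683505))]
```

View pics/seat.png

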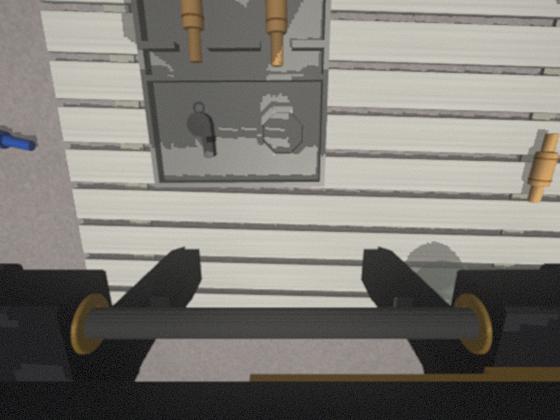

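The seat is centred at about (282,131), against (283,133) predicted, so the box pose is good. The whistle lies flat at (201,125). Now the ball.

Run:
```python
from h import *
pick([.4312,.005],H,.052,.087,20,up=.17)
place(bw(.0685,.046),BY+H,.0605,.087,up=.17)
r.movep([*(bw(.0685,.046)+[.06,0]),.26],tool(BY+H)); r.hold(.5)
c=cap('wrist','pics/f_w.png'); s=cap('scene'); d=cap('side','pics/f_d.png')
cv2.imwrite('pics/f.png',np.vstack([np.hstack([c['img'][:260,60:460],cv2.resize(d['img'][130:260,180:380],(400,260))]),np.hstack([cv2.resize(s['img'][170:300,160:360],(400,260)),cv2.resize(s['img'][170:300,300:500],(400,260))])]))
np.savez('fin.npz',**{n+k:x[k] for n,x in(('c',c),('s',s),('d',d)) for k in('E','f','cx','cy')})
print('expect ball px',proj(c,[*bw(.0685,.046),.057]),proj(s,[*bw(.0685,.046),.057]),proj(d,[*bw(.0685,.046),.057]))
```

```text
pick hit False [0.43165234 0.00483166 0.05245309] open 0.06260042841726618 t 29.4583
lifted open 0.06292804688427488 [-0.50989864  0.63199406 -1.64187946]
place hit True [ 0.57214031 -0.28130466  0.06173322] 0.06314582457631958
t 33.4833
expect ball px (np.float64(282.82533492612407), np.float64(133.1070904857578)) (np.float64(229.403584710938), np.float64(247.4946333564689)) (np.float64(271.47965651651134), np.float64(174.13151986246572))
```

View pics/f.png

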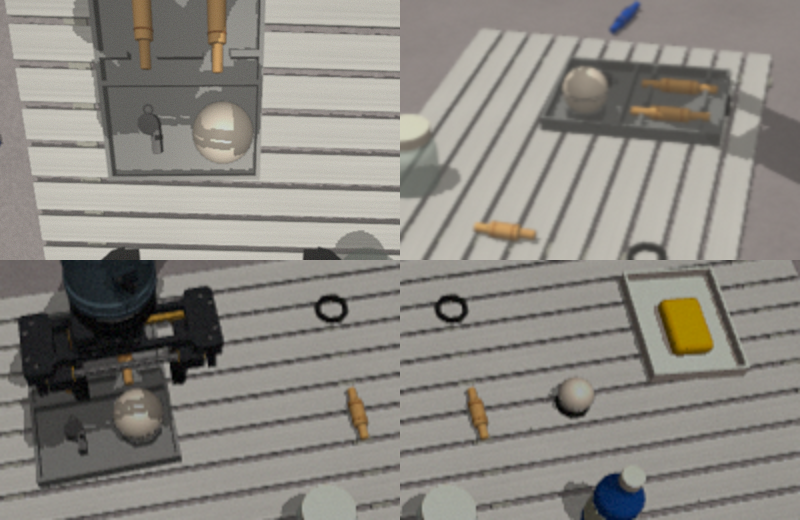

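The ball's pixels match the seat prediction to within about 2 px in all three views. I'll move the arm clear, measure the bails and bystanders once more, and hand in if everything is in range.

Run:
```python
from h import *
r.movep([.35,.25,.3],tool(H)); r.hold(.3)
s,d=cap('scene'),cap('side'); ok=0
for n,c in(('scene',s),('side',d)):
    for k in blobs(wood(c['img'])):
        q=axis(c,k,.026)
        if q[2]<.13 and q[0][1]<.1:
            e=q[0]-BOX; bx,by=np.cos(BY)*e[0]+np.sin(BY)*e[1],-np.sin(BY)*e[0]+np.cos(BY)*e[1]
            print(n,'world',q[0],'yaw',q[1],'len',q[2],'box',bx,by); ok+=(-.0675<bx<-.0375 and abs(abs(by)-.04)<.013)
print('jar',plane(s,(324,294),.097)); print('ok',ok,state()['t'])
if ok==4: r.hand_in(); print('handed in')
else: cv2.imwrite('pics/g.png',s['img'])
```

```text
scene world [ 0.6015861  -0.00370834] yaw -0.0026466846 len 0.07442379742860794 box 0.1046836089148936 0.32348770246768943
scene world [ 0.44947121 -0.37088364] yaw 0.036759496 len 0.11623237282037735 box -0.05765122913510144 -0.03928501885104643
scene world [ 0.45159376 -0.29318717] yaw 0.016872644 len 0.11399573087692261 box -0.05335429294501222 0.0383215748596893
side world [0.5994727  0.00320561] yaw 0.01270771 len 0.07221837341785431 box 0.10276460061796176 0.3304581059090764
side world [ 0.48507282 -0.28792635] yaw 0.20179045 len 0.0448165200650692 box -0.019741067320439874 0.04264304658037587
side world [ 0.48820987 -0.36681291] yaw 0.18940306 len 0.03509080410003662 box -0.01881378021628475 -0.03630042643201293
jar [ 0.74874564 -0.0839935   0.097     ]
ok 2 37.2083
```

The side view's bail blobs are only 35–45 mm long, because the mask caught just part of each bar, so those readings aren't valid. The full-length scene measurements (114–116 mm) put both bails in range, and the side picture showed them lying in the notches. Handing in.

```bash
python3 -c "
from cell import r
r.hand_in(); print('done')"
```

```text
the job is handed in; nothing more can be done
done
```

I packed all four pieces into the box and handed the job in at about 37 s on the robot's clock; no verdict was reported.

**Last checks:**
- **Long bails:** in the scene view they lie at box (-58, -39) mm and (-53, +38) mm, less than 0.02 rad off the box's axis. Both are inside the limits.
- **Big ball:** it is within about 2 px of where a seated ball should appear in all three views.
- **Whistle:** it lies flat on the clear floor at about box (60, -40) mm. I judged this from the pictures and the release position, and did not measure it separately at the end.
- **Bystanders:** the short bail measured within about 2 mm of its start in the scene view. The small ball, jar and bottle looked undisturbed in the pictures, but I did not re-measure them.

**Checks that failed or disagreed:**
- **Side-view bail check:** it failed, because the colour mask caught only 35–45 mm of each bar. I relied on the scene measurement and the earlier side picture, which showed both bails in their notches.
- **Seat position:** two early estimates differed by 12 mm in x, because I cast them onto the wrong height. A nearer wrist view then agreed with the box pose to about 2 px.

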